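# Bolt the transfer-box hatch against its spring catch

### The arm

A 6-joint arm with a two-finger parallel gripper is mounted at the origin on the work surface. World frame = base frame: x ahead of the robot, y to its left, z up, the work surface at z = 0. Lengths are in m, angles in degrees, forces in N, time in s.
With the tool pointing down it reaches from about 0.375 to 0.975 m from the base axis. Payload 3.8 kg.
Tool frame: the origin (TCP) lies midway between the tips of the shut fingers; the grasp point (between the pads) lies 19 mm behind it; z points along the fingers, x is the direction in which the jaws open and shut, and the axes are right-handed (so a half turn about z gives the same grasp; the last joint's range is limited). The gripper opens to 85 mm and grips with 20 to 120 N. Pads are 22 mm wide; open, the fingers measure 114 mm over their backs; the gripper's body (76 mm by 85 mm) begins 54 mm behind the grasp point. The pads swing forward as they close: fully open they stand 13 mm farther back than shut.
Start: joints at [73.058, 15.12, 91.902, -0, 72.978, -2.114], TCP at [0.173, 0.653, 0.231] pointing down, gripper open.
Joint ranges: [-150.88, 150.88], [-54.13, 125.18], [17.81, 147.31], [-75.09, 255.09], [0, 152.58], [-146.25, 146.25]. Speed limits (degrees/s): [147.25, 147.25, 180, 180, 180, 180].

### API

Orientations are given as a 3x3 rotation matrix whose columns are the frame's x, y, z axes.
In Python, from station import arm gives the robot as it stands. The module is installed in compiled form; this text tells all that it offers.
- The arm moves only by the tool drive_tool, never from a script. Its argument "series" is a list of rows, each an object with "translation": the shift along the world's x, y, z in m, a list of three; "roll": the turn about the world's z in rad. In form: [{"translation": [x, y, z], "roll": roll}, ...]. A call has 1 to 8 rows; each row shifts and turns the commanded pose from where the row before left it; what a row does not reach is not made up. A row lasts 1/10 s, in which the tool goes at most 50 mm and 8.59 degrees, less where a joint would pass 70% of its speed; a pose out of reach is approached as far as the arm can. A call is refused whole if a number of a shift passes 0.05 or a number of a turn 0.15, either way. A call with a gripper value outside its range is refused whole. "gripper" is the gripper's target within -1 to 1 (shut at 1, half-way at 0, fully open at -1), set as the call begins (left out, the last holds). The fingers move at their own pace and stop on an object; the grip force is fixed at half the most. Time passes only in rows, so rows that do not move let the fingers close. It gives the time, the measured TCP pose, the force and the opening at its end, in the units of the state.
- arm.state(): the state, without advancing time (a new reading comes with each control period).
- arm.camera(name): name is "scene" or "side" or "wrist"; returns a dict with "frame" (384x512x3 uint8, blue, green, red), "fx", "fy", "cx", "cy" (pixels), "origin" and "attitude" of the camera in the world; the wrist camera has in their place "hand_eye" (4x4, takes a point from camera to tool coordinates, whose origin is the TCP and whose axes are the tool frame's). Camera axes: x right, y down, z forward; pixel columns grow to the right and rows downward; lengths in m; the calibration is good to about 2 mm. A picture is of the moment at which its call begins: read the wrist's pose just before it. There is no depth.
- arm.hand_in(): hands the job in, once; it reports no verdict.
Trained networks look in a picture, given as the dict that the camera call returned (one of the last four; its "shot" number tells which), for a name from the list of things; names that differ only in an ending like _2 or _b are one class to them, and where a whole thing is asked for, a point or a joint stands for the part that bears it (a point fixed in the world has none). Each returns a list of dicts, best first, with "score" (0 to 1); they miss things now and then, are a little off and sometimes report something else, mostly with a low value. They report only what shows in the picture. A call takes as long as a camera call.
- arm.boxes_of(label, picture): "box" ([left, top, right, bottom] in pixels, round what is visible of it).
- arm.trace(label, picture): "pixels" (384x512 bool, what is visible of it) and "box" ([left, top, right, bottom] in pixels, round what is visible of it).
- arm.mark_of(label, picture): "pixel" ([column, row] in pixels: a listed point, or the origin of a listed thing).
The state is a dict: "time_s": time; "q": joint angles; "joint_vel": joint speeds; "joint_efforts": joint torques, N m; "ee_pos": TCP position; "orientation": TCP orientation; "wrist_force": force on the tool from outside, world axes, zero at the start; "ft_torque": the same for the moment, N m; "finger_gap": finger opening in m.
Only numpy, scipy, OpenCV 4.12 (cv2) and the standard library are available. Lean on these libraries where they do the work, as an engineer would, in place of code of your own. Each camera call takes 0.05 s, during which the arm holds its last target. There are 200 camera calls.

### The job

Lock the hatch of the steel transfer box: press the long spring safety catch down with one fingertip and, keeping it down all the way, push the bolt by its upright lug with the other finger until it is fully home in the keeper on the hatch. Then let the catch spring back up so that it locks the bolt. Grasp and lift nothing, and leave the bottle, jar, brass coupling and wrench where they are.

Things in the scene. Friction and masses are not known exactly. Their poses are not given: they have to be found in the camera images.
- box: Low steel box, 240 (x) x 300 (y) x 60 mm, fixed to the bench, yawed up to 0.5 rad. Origin: centre of underside; z up. On its flat top (deck): bolt along the line x = 30 mm, catch bar along x = -30, both parallel to y. The hatch is the top beyond y = 60; its keeper is a bridge 26 mm high at x = 30, y = 73 to 91. Two guide bridges, 24 mm high, span the bolt at y = -72 and 35.
- bolt (a joint): Travel of the bolt along box +y, m: 0 = withdrawn, 0.045 = fully home (end stop). Starts at 0 to 0.003. About 3 N of friction; stays where left. Teeth 10 mm apart on its side stop it (first at 0.0045) unless the catch is held down, which is needed for the whole stroke. From 0.043 on the catch can rise behind the last tooth.
- bolt_lug (a point): Middle of the top edge of the bolt lug's rear (box -y) face, the face to push, towards box +y. The lug is an upright steel plate 30 mm wide (box x), 8 mm thick (y), its top 60 mm above the deck; it stands on the flat bolt bar, whose top is 20 mm above the deck. Moves with the bolt.
- catch (a joint): How far the catch is pressed down, m: 0 = up (locking), 0.010 = fully down (stop). Its spring pushes up with about 2.5 N at 0, growing to 6.5 N at 0.010. It frees the bolt from 0.005 on; released, it springs up by itself unless a tooth of the bolt is above it.
- catch_top (a point): Middle of the upper face of the catch, a dark steel bar 140 mm long (box y -100 to 40) and 26 mm wide (x), moving straight down. Its face is 44 mm above the deck when up, 34 when fully down: a fingertip level with the pressed catch passes 10 mm over the guide bridges and overlaps the lug by 26 mm. A fingertip may slide along the bar while pressing.
- coupling_mid (a point): Bystander: brass hexagonal pipe coupling, 36 mm across, 45 mm high, standing on the box's deck or hatch; point half-way up.
- jar_mid (a point): Bystander: small amber glass jar with a black cap, 38 mm across, 50 mm high, standing on the box's deck or hatch; point half-way up.
- bottle_mid (a point): Bystander: white plastic bottle, 64 mm across, 180 mm high, standing on the bench beyond the hatch end of the box; point half-way up.
- wrench: Bystander: steel wrench lying on the bench beyond the other end of the box; origin under its middle, x along it.

How it is judged (in metres and radians):
On the way, in this order (a step that is already met when the one before it is completed fails the run):
1. a finger holds the catch down before the bolt is moved (value of joint catch above 0.005 m and contact force between the fingers and catch above 0.5 N and value of joint bolt below 0.006 m), for 0.1 s.
2. the bolt is past the middle of its stroke with a finger on the catch and a finger on the bolt (value of joint bolt between 0.02 and 0.041 m and value of joint catch above 0.004 m and contact force between the fingers and catch above 0.3 N and contact force between the fingers and bolt above 0.3 N).
3. the bolt is home and the catch has sprung up (value of joint bolt above 0.0415 m and value of joint catch below 0.0015 m), for 0.2 s.
At the end, for the whole second after the job is handed in: The bolt is home (at least 41.5 of its 45 mm), the catch is up again (within 1.5 mm), and the bottle, jar, coupling and wrench are within 20 mm of where they stood (all of step 3 and distance of each of coupling_mid, jar_mid, bottle_mid, wrench from where it was at the start of the episode below 0.02 m); the robot touches nothing.
It fails at once if the catch is let up (less than 3 mm down) while the bolt is part-way (8 to 38 mm) (value of joint bolt between 0.008 and 0.038 m and value of joint catch below 0.003 m).
It fails at once if the bottle, jar, coupling or wrench is moved, lifted or knocked over (more than 20 mm) (distance of any of coupling_mid, jar_mid, bottle_mid, wrench from where it was at the start of the episode above 0.02 m).
It also fails if it takes over 38 s, if anything falls off the work surface, if the arm or the gripper's body presses on something with over 40 N, if the wrist force passes 120 N, or if a joint passes its speed limit or range.

## Working session

There is one attempt and no reset: what is moved stays moved. The work goes in short steps, Python scripts to look and compute and a tool call to move; the robot and the scene stay as the last step left them, time stands still between calls to the robot, and variables do not carry over. Pictures are saved under pics/ and viewed, about 8 in all and at most 12, crops included, and the job is handed in when it is done.

Besides the shell and the picture viewer there is one more tool, called as name(argument=value, ...) on one line, values as JSON. drive_tool: Moves the arm, as the interface text tells. Its arguments: {"type":"object","properties":{"series":{"type":"array","items":{"type":"object","properties":{"translation":{"type":"array","items":{"type":"number"}},"roll":{"type":"number"}}}},"gripper":{"type":"number"}},"required":["series"]}

```bash
mkdir -p pics; cat > h.py <<'E'
import numpy as np, cv2
from station import arm
def ray(c,px,st=None):
    d=np.array([(px[0]-c['cx'])/c['fx'],(px[1]-c['cy'])/c['fy'],1.])
    if 'hand_eye' in c:
        R=np.array(st['orientation']);T=np.array(c['hand_eye'])
        return np.array(st['ee_pos'])+R@T[:3,3], R@T[:3,:3]@d
    return np.array(c['origin']),np.array(c['attitude'])@d
def atz(o,d,z): return o+d*(z-o[2])/d[2]
def tri(rs):
    A=np.zeros((3,3));b=np.zeros(3)
    for o,d in rs:
        d=d/np.linalg.norm(d);P=np.eye(3)-np.outer(d,d);A+=P;b+=P@o
    p=np.linalg.solve(A,b); return p,[np.linalg.norm(np.cross(p-o,d/np.linalg.norm(d))) for o,d in rs]
E
python3 - <<'E'
from h import *
R={}
st=arm.state();print(st)
for n in ['scene','side','wrist']:
    c=arm.camera(n);cv2.imwrite(f'pics/{n}0.png',c['frame'])
    print(n,c['fx'],c.get('origin'),c.get('hand_eye'))
    for l in ['box','bolt_lug','catch_top','coupling_mid','jar_mid','bottle_mid','wrench']:
        m=arm.mark_of(l,c)
        if m:
            print(n,l,[(np.round(x['pixel'],1),round(x['score'],2)) for x in m[:2]])
            if m[0]['score']>.3:R.setdefault(l,[]).append(ray(c,m[0]['pixel'],st))
for l in R:
    if len(R[l])>1: print(l,tri(R[l]))
    else: print(l,'at .12',atz(*R[l][0],.11))
E
cd pics; python3 -c "
import cv2,numpy as np
cv2.imwrite('a.png',cv2.resize(np.vstack([np.hstack([cv2.imread('scene0.png'),cv2.imread('side0.png')])]),(800,300)))"
```

```text
{'time_s': 0.0, 'q': array([ 7.30587470e+01,  1.51707184e+01,  9.19816748e+01, -3.43797936e-04,
        7.29769464e+01, -2.11413798e+00]), 'joint_vel': array([ 0.00380394, -0.04012124, -0.05667161,  0.03096551,  0.08250522,
       -0.00578829]), 'joint_efforts': array([-1.46723665e-03, -5.15123212e+01, -3.67310822e+01, -1.33229819e-04,
        1.29153611e-02,  2.33404506e-05]), 'ee_pos': array([0.1725241 , 0.65182259, 0.22993971]), 'orientation': array([[ 2.55900835e-01,  9.66702817e-01, -6.52297433e-04],
       [ 9.66700405e-01, -2.55901655e-01, -2.16110933e-03],
       [-2.25607447e-03, -7.75465094e-05, -9.99997452e-01]]), 'wrist_force': array([-0.23634681,  0.71209643,  0.14422304]), 'ft_torque': array([0.00525944, 0.06198416, 0.0205969 ]), 'finger_gap': 0.08550050737529377}
scene 421.19551213087476 [0.92572417 0.63995581 0.7469307 ] None
scene box [(array([253.7, 188.3]), 0.95), (array([243.5, 132.9]), 0.31)]
scene bolt_lug [(array([238. , 146.8]), 0.59)]
scene catch_top [(array([263.3, 152.9]), 0.94)]
scene coupling_mid [(array([292.1, 199.4]), 0.67), (array([244.9, 131.4]), 0.6
[... 899 characters left out ...]
4(0.003230936410391187), np.float64(0.0032309364103910413)])
catch_top (array([0.52792359, 0.02935405, 0.10708911]), [np.float64(0.0004384084942527475), np.float64(0.00043840849425275303)])
coupling_mid (array([0.54487679, 0.16604691, 0.08458192]), [np.float64(0.0035804672412086034), np.float64(0.0035804672412086762)])
jar_mid (array([ 0.60380301, -0.08432677,  0.07988475]), [np.float64(0.0029428683600222993), np.float64(0.002942868360022313)])
bottle_mid (array([0.70149054, 0.23792877, 0.09267493]), [np.float64(0.005400186384835035), np.float64(0.005400186384834862)])
wrench (array([ 0.46485667, -0.18025999, -0.00925731]), [np.float64(0.00710672870090552), np.float64(0.007106728700905643)])
```

View pics/scene0.png

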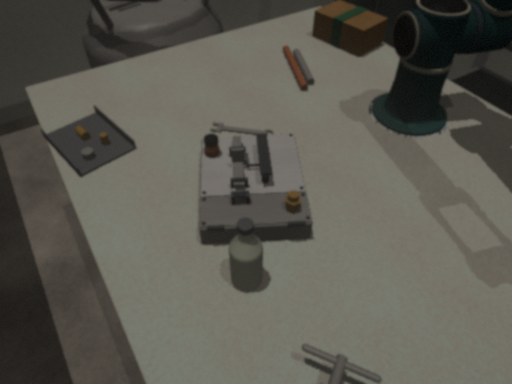

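View pics/side0.png

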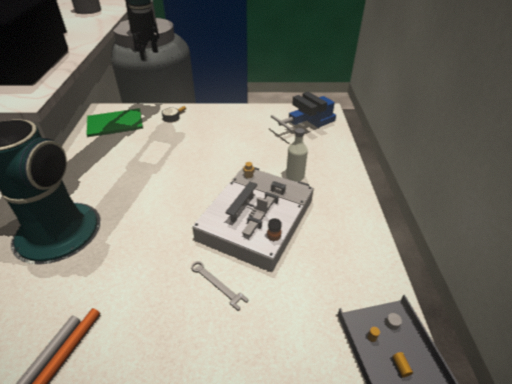

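The scene view shows the box with its hatch nearer the camera. The lug is at about (238,147), the catch at (264,155), the jar at (212,145), the coupling at (293,200) and the bottle at (246,255). The side view agrees, and the box is yawed negative. I'll move above it, roughly aligned.

drive_tool(series=[{"translation":[0.025,-0.04,0.005],"roll":-0.11},{"translation":[0.025,-0.04,0.005],"roll":-0.11},{"translation":[0.025,-0.04,0.005],"roll":-0.11},{"translation":[0.025,-0.04,0.005],"roll":-0.11},{"translation":[0.025,-0.04,0.005],"roll":-0.11},{"translation":[0.025,-0.04,0.005],"roll":-0.11},{"translation":[0.025,-0.04,0.005],"roll":-0.11},{"translation":[0.025,-0.04,0.005],"roll":-0.11}], gripper=0)

```text
time_s: 2.0
ee_pos: [0.3734, 0.3309, 0.2718]
orientation: [[0.91, 0.415, 0.001], [0.415, -0.91, 0.001], [0.001, -0.0, -1.0]]
wrist_force: [0.5, 0.5, -0.2]
finger_gap: 0.0428
```

drive_tool(series=[{"translation":[0.025,-0.04,0],"roll":-0.11},{"translation":[0.025,-0.04,0],"roll":-0.11},{"translation":[0.025,-0.04,0],"roll":-0.11},{"translation":[0.025,-0.04,0],"roll":-0.11},{"translation":[0.025,-0.04,0],"roll":-0.11},{"translation":[0.025,-0.04,0],"roll":-0.11},{"translation":[0,0,0],"roll":-0.11},{"translation":[0,0,0],"roll":0}])

```text
time_s: 2.8
ee_pos: [0.5233, 0.0911, 0.2712]
orientation: [[0.942, -0.335, -0.0], [-0.335, -0.942, 0.0], [-0.0, -0.0, -1.0]]
wrist_force: [0.5, 0.3, -0.2]
finger_gap: 0.0427
```

```bash
python3 - <<'E'
from h import *
st=arm.state();print(st['ee_pos'],st['orientation'],st['finger_gap'],st['wrist_force'])
c=arm.camera('wrist');cv2.imwrite('pics/w1.png',c['frame'])
for l,z in dict(box=.0,bolt_lug=.12,catch_top=.104,coupling_mid=.0825,jar_mid=.085).items():
    for x in arm.mark_of(l,c)[:2]: print(l,np.round(x['pixel'],1),round(x['score'],2),atz(*ray(c,x['pixel'],st),z))
E
```

```text
[0.52325932 0.09108029 0.27121906] [[ 9.42299583e-01 -3.34770712e-01 -2.58400528e-04]
 [-3.34770677e-01 -9.42299616e-01  1.68564170e-04]
 [-2.99921065e-04 -7.23330274e-05 -9.99999952e-01]] 0.042696891381644786 [ 0.51100139  0.30756402 -0.19404271]
box [300.9 176.1] 0.76 [0.56520832 0.03784098 0.        ]
bolt_lug [340.7 246.3] 0.94 [ 0.57690701 -0.00578627  0.12      ]
catch_top [280.3 230.2] 0.71 [0.52491913 0.02326828 0.104     ]
jar_mid [376.  280.9] 0.68 [ 0.60652533 -0.08344845  0.085     ]
jar_mid [339.6 247. ] 0.46 [ 0.57855742 -0.02719197  0.085     ]
```

View pics/w1.png

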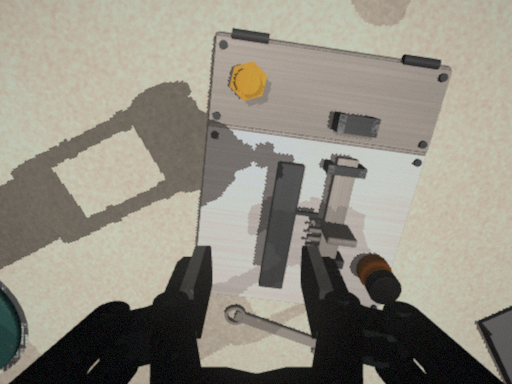

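The wrist view shows the catch bar from (290,165) to (270,287), the lug at about (338,234) and the jar at (378,275), close to the lug. The coupling on the hatch is at (248,80), and box corners are at (216,33) and (450,67). I'll fit the box pose from these edges.

```bash
cat > fit.py <<'E'
from h import *
from scipy.optimize import least_squares
st=arm.state();c=arm.camera('wrist')
# box coords -> pixels
P=[(-.120,.150,.06,216,33),(.120,.150,.06,450,67),(-.043,.040,.104,279,163),(-.017,.040,.104,303,166),(-.043,-.1,.104,259,285),(-.017,-.1,.104,282,288),(-.120,.06,.06,208,121),(.12,.06,.06,426,153)]
W=[(atz(*ray(c,p[3:],st),p[2])[:2],np.array(p[:2])) for p in P]
def R(a): return np.array([[np.cos(a),-np.sin(a)],[np.sin(a),np.cos(a)]])
f=lambda v:np.concatenate([R(v[2])@b+v[:2]-w for w,b in W])
s=least_squares(f,[.56,.04,-.45],loss='soft_l1',f_scale=.002);v=s.x
print(v,np.round(f(v).reshape(-1,2)*1e3,1))
inv=lambda w:R(v[2]).T@(np.array(w)[:2]-v[:2])
for l,z in dict(bolt_lug=.12,catch_top=.104,coupling_mid=.0825,jar_mid=.085).items():
    for x in arm.mark_of(l,c)[:1]: print(l,inv(atz(*ray(c,x['pixel'],st),z)))
print('lugL/R rear top', [inv(atz(*ray(c,p,st),.12)) for p in [(322,240),(357,243)]])
print('jar base-ish',inv([.6065,-.0834]), 'jar tri',inv([.6038,-.0843]),'lug tri',inv([.5734,-.0129]),'catch tri',inv([.5279,.0294]))
E
python3 fit.py; python3 -c "
import cv2;a=cv2.imread('pics/w1.png')[130:310,240:420];cv2.imwrite('pics/w1c.png',cv2.resize(a,(720,720),interpolation=2))"
```

```text
[ 0.56484757  0.03975265 -0.4716324 ] [[-0.8  3.6]
 [ 4.7  0.1]
 [-0.4  1.8]
 [ 2.   0.3]
 [-1.3 -0.7]
 [-0.6 -0.6]
 [-3.1 -1.5]
 [ 1.5 -1.2]]
bolt_lug [ 0.03064205 -0.03288317]
catch_top [-0.03178443 -0.03306642]
coupling_mid [-0.08022337  0.10626223]
jar_mid [ 0.09334399 -0.08805413]
lugL/R rear top [array([ 0.01036899, -0.02853316]), array([ 0.0451395 , -0.02714381])]
jar base-ish [ 0.09305846 -0.0907834 ] jar tri [ 0.09106213 -0.09281186] lug tri [ 0.03154101 -0.04301873] catch tri [-0.02821028 -0.02600923]
```

View pics/w1c.png

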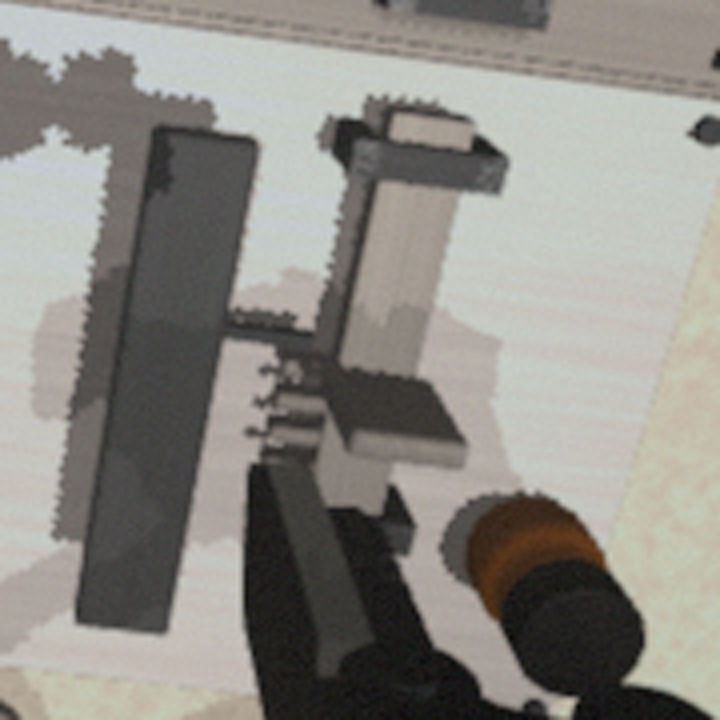

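Lug rear face is at box y ≈ -0.033 and the jar is clear, at (0.093,-0.09). Next I'll align, with the TCP going to box (0,-0.055), and descend part-way.

drive_tool(series=[{"translation":[0.006,-0.033,0],"roll":-0.07},{"translation":[0.006,-0.033,0],"roll":-0.06},{"translation":[0.005,-0.034,0],"roll":0},{"translation":[0,0,-0.045],"roll":0},{"translation":[0,0,-0.045],"roll":0},{"translation":[0,0,-0.04],"roll":0},{"translation":[0,0,0],"roll":0},{"translation":[0,0,0],"roll":0}])

```text
time_s: 4.15
ee_pos: [0.5394, -0.0073, 0.1412]
orientation: [[0.893, -0.451, -0.002], [-0.451, -0.893, 0.0], [-0.002, 0.001, -1.0]]
wrist_force: [0.7, 0.3, 1.5]
finger_gap: 0.0427
```

```bash
cat > w.py <<'E'
import sys
from h import *
v=[.56485,.03975,-.4716]
st=arm.state();a=v[2];R=np.array([[np.cos(a),-np.sin(a)],[np.sin(a),np.cos(a)]])
inv=lambda w:R.T@(np.array(w)[:2]-v[:2])
print('tcp box',inv(st['ee_pos']),st['ee_pos'],'yaw',np.arctan2(st['orientation'][1][0],st['orientation'][0][0]),st['wrist_force'],st['finger_gap'],st['time_s'])
for n in ['wrist','scene','side']:
    c=arm.camera(n)
    if n=='wrist':
        cv2.imwrite(f'pics/{sys.argv[1]}.png',c['frame'])
    for l,z in dict(bolt_lug=.12,catch_top=.104,jar_mid=.085,coupling_mid=.0825).items():
        for x in arm.mark_of(l,c)[:1]: print(n,l,np.round(x['pixel']),round(x['score'],2),inv(atz(*ray(c,x['pixel'],st),z)))
E
python3 w.py w2
```

```text
tcp box [-0.00129435 -0.05352725] [ 0.53937886 -0.00734631  0.14122968] yaw -0.46770518739399297 [0.6594585  0.34663821 1.48113936] 0.04269324169429197 4.15
wrist bolt_lug [320. 208.] 0.63 [ 0.03207644 -0.03429072]
wrist catch_top [207. 192.] 0.78 [-0.02997084 -0.03110294]
wrist jar_mid [398. 263.] 0.57 [ 0.09460965 -0.08808757]
wrist coupling_mid [262. 118.] 0.7 [0.00150321 0.00785135]
scene bolt_lug [236. 146.] 0.87 [ 0.03325767 -0.04193765]
scene catch_top [264. 152.] 0.72 [-0.03007941 -0.03425012]
scene jar_mid [212. 143.] 0.68 [ 0.09007361 -0.09556316]
side bolt_lug [258. 199.] 0.73 [ 0.02437177 -0.03894783]
side catch_top [244. 195.] 0.76 [-0.02306018 -0.0267947 ]
side jar_mid [276. 228.] 0.52 [ 0.09584789 -0.08019278]
```

View pics/w2.png

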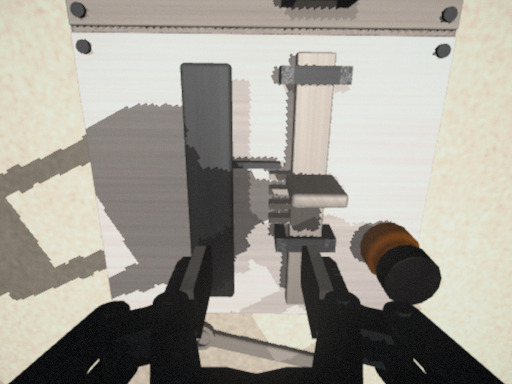

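Aligned: the left finger is over the bar (column ~200) and the right finger is behind the lug (~318,205). I'll back off a little and descend, watching the force.

drive_tool(series=[{"translation":[-0.003,-0.007,0],"roll":-0.004},{"translation":[0,0,-0.015],"roll":0},{"translation":[0,0,-0.015],"roll":0},{"translation":[0,0,0],"roll":0},{"translation":[0,0,0],"roll":0}])

```text
time_s: 5.4
ee_pos: [0.5356, -0.0144, 0.1097]
orientation: [[0.891, -0.455, -0.003], [-0.455, -0.891, 0.0], [-0.003, 0.001, -1.0]]
wrist_force: [0.3, -0.3, -1.1]
finger_gap: 0.0425
```

drive_tool(series=[{"translation":[0,0,-0.003],"roll":0},{"translation":[0,0,-0.003],"roll":0},{"translation":[0,0,0],"roll":0},{"translation":[0,0,0],"roll":0}])

```text
time_s: 5.8
ee_pos: [0.5369, -0.0145, 0.1054]
orientation: [[0.891, -0.455, 0.0], [-0.455, -0.891, -0.0], [0.0, -0.0, -1.0]]
wrist_force: [-0.0, 0.0, 0.6]
finger_gap: 0.0423
```

drive_tool(series=[{"translation":[0,0,-0.003],"roll":0},{"translation":[0,0,0],"roll":0},{"translation":[0,0,0],"roll":0}])

```text
time_s: 6.1
ee_pos: [0.5368, -0.0145, 0.1023]
orientation: [[0.891, -0.455, -0.0], [-0.455, -0.891, 0.0], [-0.0, -0.0, -1.0]]
wrist_force: [0.3, 0.4, -0.2]
finger_gap: 0.0428
```

drive_tool(series=[{"translation":[0,0,-0.003],"roll":0},{"translation":[0,0,0],"roll":0},{"translation":[0,0,0],"roll":0}])

```text
time_s: 6.4
ee_pos: [0.537, -0.0145, 0.0995]
orientation: [[0.891, -0.455, 0.0], [-0.455, -0.891, -0.0], [0.0, -0.0, -1.0]]
wrist_force: [-0.9, -0.5, 2.4]
finger_gap: 0.0424
```

drive_tool(series=[{"translation":[0,0,-0.002],"roll":0},{"translation":[0,0,0],"roll":0},{"translation":[0,0,0],"roll":0}])

```text
time_s: 6.7
ee_pos: [0.5369, -0.0145, 0.0975]
orientation: [[0.891, -0.455, 0.0], [-0.455, -0.891, -0.0], [0.0, -0.0, -1.0]]
wrist_force: [0.7, 0.1, 3.4]
finger_gap: 0.0427
```

drive_tool(series=[{"translation":[0,0,-0.002],"roll":0},{"translation":[0,0,0],"roll":0},{"translation":[0,0,0],"roll":0}])

```text
time_s: 7.0
ee_pos: [0.5369, -0.0145, 0.0954]
orientation: [[0.891, -0.455, 0.0], [-0.455, -0.891, -0.0], [0.0, -0.0, -1.0]]
wrist_force: [0.0, -0.4, 3.8]
finger_gap: 0.0427
```

drive_tool(series=[{"translation":[0,0,-0.002],"roll":0},{"translation":[0,0,0],"roll":0},{"translation":[0,0,0],"roll":0}])

```text
time_s: 7.3
ee_pos: [0.5369, -0.0145, 0.0934]
orientation: [[0.891, -0.455, 0.0], [-0.455, -0.891, -0.0], [0.0, -0.0, -1.0]]
wrist_force: [-0.3, 0.5, 4.8]
finger_gap: 0.0428
```

drive_tool(series=[{"translation":[0,0,-0.0015],"roll":0},{"translation":[0,0,0],"roll":0},{"translation":[0,0,0],"roll":0}])

```text
time_s: 7.6
ee_pos: [0.5369, -0.0145, 0.0921]
orientation: [[0.891, -0.455, 0.0], [-0.455, -0.891, -0.0], [0.0, -0.0, -1.0]]
wrist_force: [-1.0, -1.3, 5.5]
finger_gap: 0.0424
```

```bash
python3 w.py w3
```

```text
tcp box [-0.00021161 -0.06103482] [ 0.53693262 -0.01452627  0.09206313] yaw -0.4720481902107847 [-0.99561168 -1.27607285  5.53722882] 0.04239291340540363 7.6
wrist bolt_lug [341. 238.] 0.79 [ 0.03213349 -0.03488968]
wrist catch_top [196. 207.] 0.6 [-0.02603591 -0.02817944]
wrist jar_mid [433. 299.] 0.58 [ 0.09412971 -0.08907495]
scene bolt_lug [237. 147.] 0.9 [ 0.03078322 -0.03610599]
scene catch_top [265. 155.] 0.96 [-0.03219434 -0.02222481]
scene jar_mid [214. 144.] 0.56 [ 0.08644251 -0.09377607]
scene coupling_mid [291. 200.] 0.68 [-0.07713878  0.10172972]
side bolt_lug [260. 202.] 0.92 [ 0.03461572 -0.04744127]
side catch_top [244. 200.] 0.77 [-0.01313835 -0.04400965]
side jar_mid [271. 228.] 0.77 [ 0.08553812 -0.08723222]
```

View pics/w3.png

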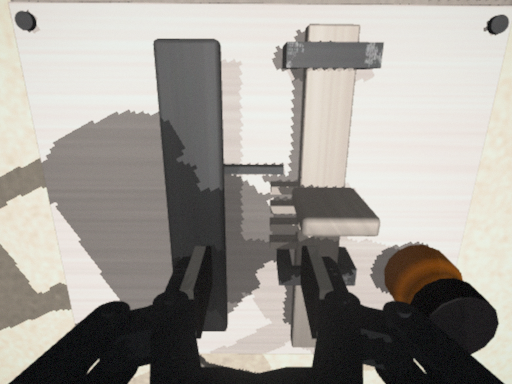

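The finger is pressing the catch about 7.5 mm down at 5.5 N, and the right finger is ~15 mm behind the lug. I'll slide along box +y.

drive_tool(series=[{"translation":[0.0018,0.0036,-0.0003],"roll":0},{"translation":[0.0018,0.0036,0],"roll":0},{"translation":[0.0018,0.0036,0],"roll":0},{"translation":[0,0,0],"roll":0},{"translation":[0,0,0],"roll":0}])

```text
time_s: 8.85
ee_pos: [0.5423, -0.0045, 0.0921]
orientation: [[0.891, -0.454, 0.0], [-0.454, -0.891, -0.002], [0.001, 0.001, -1.0]]
wrist_force: [-1.4, -4.3, 7.5]
finger_gap: 0.0427
```

drive_tool(series=[{"translation":[0.0014,0.0027,0],"roll":0},{"translation":[0.0014,0.0027,0],"roll":0},{"translation":[0.0014,0.0027,0],"roll":0},{"translation":[0,0,0],"roll":0},{"translation":[0,0,0],"roll":0}])

```text
time_s: 9.35
ee_pos: [0.5461, 0.0029, 0.0921]
orientation: [[0.891, -0.454, -0.001], [-0.454, -0.891, -0.003], [0.001, 0.003, -1.0]]
wrist_force: [-3.2, -5.7, 8.8]
finger_gap: 0.0427
```

```bash
python3 w.py w4
```

```text
tcp box [ 5.61809864e-05 -4.13703659e-02] [0.54610499 0.00286999 0.09209579] yaw -0.47103801943214646 [-3.17447009 -5.66086153  8.81529862] 0.04273100070824043 9.35
wrist bolt_lug [337. 271.] 0.89 [ 0.03180858 -0.02974145]
wrist catch_top [196. 244.] 0.91 [-0.02676347 -0.02606226]
wrist jar_mid [424. 326.] 0.71 [ 0.09245359 -0.08668269]
scene bolt_lug [236. 148.] 0.6 [ 0.03393614 -0.03214275]
scene catch_top [264. 155.] 0.94 [-0.03105051 -0.02231145]
scene jar_mid [211. 144.] 0.89 [ 0.09202291 -0.09457774]
scene coupling_mid [293. 200.] 0.73 [-0.08078847  0.10171411]
side bolt_lug [261. 199.] 0.9 [ 0.03254261 -0.03400567]
side catch_top [242. 199.] 0.85 [-0.02222405 -0.04064598]
side jar_mid [275. 227.] 0.72 [ 0.09350329 -0.08059229]
```

View pics/w4.png

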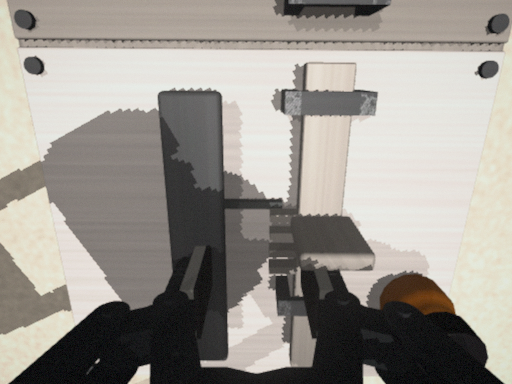

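The lug has moved about 5 mm with the finger against its rear face, and the teeth are near the catch pin at (260,205). I'll continue.

drive_tool(series=[{"translation":[0.0014,0.0027,0],"roll":0},{"translation":[0.0014,0.0027,0],"roll":0},{"translation":[0.0014,0.0027,0],"roll":0},{"translation":[0,0,0],"roll":0}])

```text
time_s: 10.5
ee_pos: [0.5502, 0.0109, 0.0921]
orientation: [[0.891, -0.454, -0.001], [-0.454, -0.891, -0.003], [0.0, 0.003, -1.0]]
wrist_force: [-4.3, -7.1, 9.2]
finger_gap: 0.0429
```

drive_tool(series=[{"translation":[0.0014,0.0027,0],"roll":0},{"translation":[0.0014,0.0027,0],"roll":0},{"translation":[0.0014,0.0027,0],"roll":0},{"translation":[0.0014,0.0027,0],"roll":0},{"translation":[0,0,0],"roll":0}])

```text
time_s: 11.0
ee_pos: [0.5558, 0.0216, 0.0921]
orientation: [[0.891, -0.454, -0.001], [-0.454, -0.891, -0.003], [0.0, 0.003, -1.0]]
wrist_force: [-2.9, -6.2, 9.2]
finger_gap: 0.0433
```

drive_tool(series=[{"translation":[0.0014,0.0027,0],"roll":0},{"translation":[0.0014,0.0027,0],"roll":0},{"translation":[0.0014,0.0027,0],"roll":0},{"translation":[0,0,0],"roll":0}])

```text
time_s: 11.4
ee_pos: [0.56, 0.0297, 0.0921]
orientation: [[0.891, -0.454, -0.001], [-0.454, -0.891, -0.003], [0.0, 0.003, -1.0]]
wrist_force: [-2.4, -6.7, 9.8]
finger_gap: 0.0426
```

```bash
python3 w.py w5
```

```text
tcp box [ 0.00024061 -0.01113357] [0.56000623 0.02972243 0.0920991 ] yaw -0.47100047085893665 [-2.42287139 -6.69587527  9.8440497 ] 0.04262978983153698 11.4
wrist bolt_lug [340. 271.] 0.64 [0.03314231 0.00060298]
wrist catch_top [199. 300.] 0.88 [-0.02711287 -0.0249522 ]
wrist jar_mid [418. 371.] 0.62 [ 0.09445155 -0.08899235]
scene bolt_lug [238. 161.] 0.89 [0.03168696 0.01032485]
scene catch_top [265. 156.] 0.56 [-0.03252197 -0.01840447]
scene jar_mid [210. 145.] 0.71 [ 0.0942261  -0.08947805]
side bolt_lug [265. 192.] 0.6 [ 0.02958357 -0.00335897]
side catch_top [244. 199.] 0.66 [-0.01738209 -0.03822649]
side jar_mid [272. 231.] 0.85 [ 0.09214247 -0.09380527]
```

View pics/w5.png

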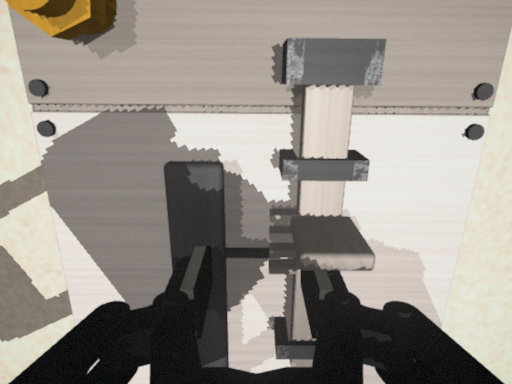

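The bolt is about 35 mm in, its tip is under the keeper (325,85), and the catch is still down. I'll go on to the stop in small steps.

drive_tool(series=[{"translation":[0.0014,0.0027,0],"roll":0},{"translation":[0.0014,0.0027,0],"roll":0},{"translation":[0,0,0],"roll":0},{"translation":[0,0,0],"roll":0}])

```text
time_s: 12.55
ee_pos: [0.5628, 0.0351, 0.0921]
orientation: [[0.891, -0.454, -0.001], [-0.454, -0.891, -0.003], [0.0, 0.003, -1.0]]
wrist_force: [-2.4, -6.6, 9.4]
finger_gap: 0.0427
```

drive_tool(series=[{"translation":[0.0009,0.0018,0],"roll":0},{"translation":[0,0,0],"roll":0},{"translation":[0,0,0],"roll":0}])

```text
time_s: 12.85
ee_pos: [0.5636, 0.0367, 0.0921]
orientation: [[0.891, -0.454, -0.001], [-0.454, -0.891, -0.003], [0.0, 0.003, -1.0]]
wrist_force: [-2.9, -7.9, 10.3]
finger_gap: 0.0433
```

drive_tool(series=[{"translation":[0.0009,0.0018,0],"roll":0},{"translation":[0,0,0],"roll":0},{"translation":[0,0,0],"roll":0}])

```text
time_s: 13.15
ee_pos: [0.5637, 0.0368, 0.0921]
orientation: [[0.891, -0.454, -0.003], [-0.454, -0.891, -0.006], [0.0, 0.007, -1.0]]
wrist_force: [-5.7, -12.6, 12.3]
finger_gap: 0.0427
```

End stop reached: the TCP stalled and the force jumped. One small confirming push, then straight up.

drive_tool(series=[{"translation":[0.0005,0.001,0],"roll":0},{"translation":[0,0,0],"roll":0},{"translation":[0,0,0],"roll":0}])

```text
time_s: 13.45
ee_pos: [0.5637, 0.0368, 0.0921]
orientation: [[0.891, -0.454, -0.004], [-0.454, -0.891, -0.007], [-0.0, 0.009, -1.0]]
wrist_force: [-8.2, -15.3, 14.0]
finger_gap: 0.0427
```

drive_tool(series=[{"translation":[0,0,0.004],"roll":0},{"translation":[0,0,0.004],"roll":0},{"translation":[0,0,0.004],"roll":0},{"translation":[0,0,0.004],"roll":0},{"translation":[0,0,0],"roll":0},{"translation":[0,0,0],"roll":0}])

```text
time_s: 14.05
ee_pos: [0.5604, 0.0386, 0.1039]
orientation: [[0.891, -0.455, -0.011], [-0.455, -0.891, -0.005], [-0.008, 0.009, -1.0]]
wrist_force: [-5.8, -10.2, -1.8]
finger_gap: 0.0427
```

drive_tool(series=[{"translation":[-0.0027,-0.0053,0],"roll":0},{"translation":[-0.0014,-0.0027,0],"roll":0},{"translation":[0,0,0.01],"roll":0},{"translation":[0,0,0.03],"roll":0},{"translation":[0,0,0.04],"roll":0},{"translation":[-0.01,-0.03,0.04],"roll":0},{"translation":[0,0,0],"roll":0},{"translation":[0,0,0],"roll":0}])

```text
time_s: 14.85
ee_pos: [0.553, 0.0039, 0.2295]
orientation: [[0.89, -0.456, 0.005], [-0.456, -0.89, 0.0], [0.005, -0.003, -1.0]]
wrist_force: [-0.5, 0.2, 0.4]
finger_gap: 0.0426
```

```bash
python3 w.py w6
```

```text
tcp box [ 0.00573236 -0.03736712] [0.55298029 0.0038575  0.22949872] yaw -0.4729589246390104 [-0.50237668  0.19692562  0.41593387] 0.04257698290720481 14.85
wrist bolt_lug [294. 131.] 0.93 [0.0343812 0.0088061]
wrist catch_top [214. 175.] 0.88 [-0.02885079 -0.02958269]
wrist jar_mid [348. 231.] 0.56 [ 0.09312264 -0.09055912]
scene bolt_lug [236. 159.] 0.77 [0.03446136 0.00352368]
scene catch_top [263. 155.] 0.63 [-0.02687021 -0.02193643]
scene jar_mid [210. 147.] 0.73 [ 0.09473663 -0.08094532]
scene coupling_mid [294. 201.] 0.59 [-0.08292668  0.10475489]
side bolt_lug [266. 194.] 0.78 [ 0.03379278 -0.0110914 ]
side catch_top [243. 197.] 0.88 [-0.02250527 -0.03546897]
side coupling_mid [249. 169.] 0.69 [-0.07555131  0.10454128]
```

View pics/w6.png

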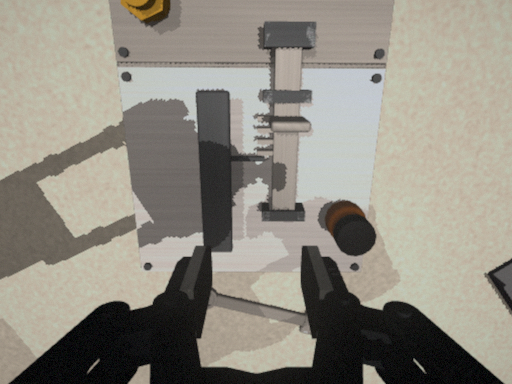

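The lug is at box y ≈ 0.009 (about 43 mm of travel), the bolt is in the keeper, and the catch pin at (250,158) is behind the last tooth at (262,150). To check the catch height, I'll measure the bar's apparent length and compare with the first picture.

```bash
python3 - <<'E'
from h import *
st=arm.state();c=arm.camera('wrist')
for l in ['catch','bolt']:
    t=arm.trace(l,c)
    for x in t[:1]:
        m=x['pixels'].astype(np.uint8);r=cv2.minAreaRect(cv2.findNonZero(m));print(l,x['box'],r,x['score'])
t=arm.trace('catch',c)[0]['pixels']
ys=np.where(t.sum(1)>20)[0];y0,y1=ys.min(),ys.max()+1
for z in (.104,.099,.094):
    f=lambda y:atz(*ray(c,(t[min(max(y,y0+3),y1-4)].nonzero()[0].mean(),y),st),z)
    print(z,np.linalg.norm(f(y0)-f(y1)),y0,y1)
g=c['frame'][80:260,180:330];cv2.imwrite('pics/w7.png',cv2.resize(g,(600,720),interpolation=2))
E
```

```text
catch [197.5, 89.2, 264.6, 253.2] ((233.91180419921875, 170.20745849609375), (163.16781616210938, 65.28125762939453), 87.46644592285156) 0.85
bolt [258.7, 47.8, 314.4, 212.6] ((287.0, 128.0), (164.0, 54.0), 90.0) 0.86
0.104 0.13834044389767505 91 252
0.099 0.14093742422504638 91 252
0.094 0.14353440455241767 91 252
```

View pics/w7.png

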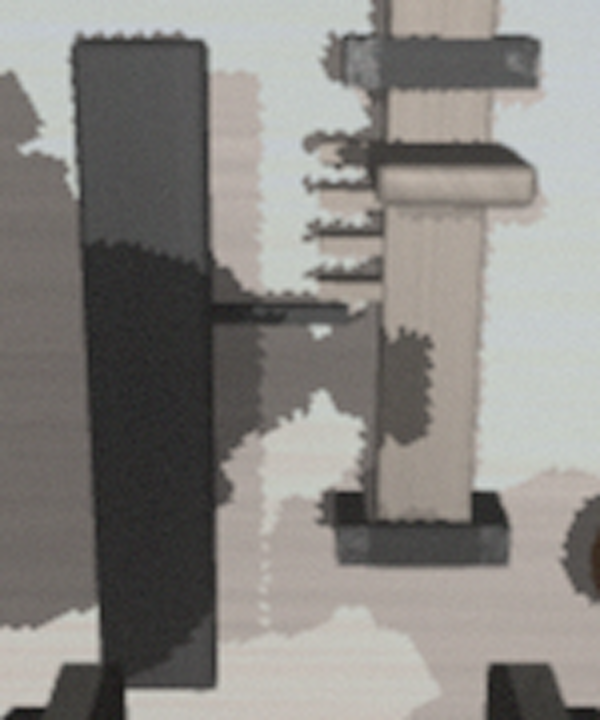

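```bash
python3 -c "
from station import arm
print(arm.hand_in())"
```

```text
the job is handed in; nothing more can be done
None
```

The hatch should be locked: the bolt is home against its end stop and the catch looks to have sprung back up behind the last tooth. I handed the job in at about 15 s; no verdict is reported.

- **Pressing and pushing:** The left fingertip pressed the catch about 7.5 mm down, at about 5.5 N. I kept it down while the right finger pushed the lug along box +y. At the end stop the tool stalled and the horizontal force rose from about 8 to 17 N. I then lifted straight up, backed off and retreated to 0.23 m, where the wrist force was near zero.
- **Bolt:** The wrist camera put the lug at box y ≈ 0.009, from about -0.034 at the start. That is roughly 43 mm of travel, and the bolt is in the keeper.
- **Catch:** The close-up shows its pin clear behind the last tooth. The bar's apparent length fits the raised height better than the fully pressed one, but the difference is small, so this is weak evidence.
- **Bystanders:** The jar and coupling were found again within measurement scatter (about 10 mm). The wrench only showed in the picture and I did not measure the bottle again; the arm stayed clear of both.
- **Readings that disagreed:** The side camera put the lug 15–20 mm further back than the wrist camera. I set that aside as detector error, since the wrist camera and the end-stop force agreed. The vertical force also rose from 5.5 to about 10 N during the slide, then 14 N in the last push against the stop. I put this down to friction on the lug and tilt, without confirming it.

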